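Show the missing ray of the sunburst and the spare that fits

ROBOT

A 7-joint arm with a two-finger parallel gripper is mounted at the origin on the work surface. World frame = base frame: x ahead of the robot, y to its left, z up, the work surface at z = 0. Lengths are in m, angles in rad, forces in N, time in s.
With the tool pointing down it reaches from about 0.425 to 0.925 m from the base axis. Payload 6.8 kg.
Tool frame: the origin (TCP) lies between the finger pads, 19 mm behind the fingertips; this is the grasp point; z points along the fingers, y is the line along which they close (so a half turn about z gives the same grasp; the last joint's range is limited). The gripper opens to 85 mm and grips with 20 to 120 N. Pads are 22 mm wide; open, the fingers measure 114 mm over their backs; the gripper's body (76 mm by 85 mm) begins 54 mm behind the grasp point. The pads swing forward as they close: fully open they stand 13 mm farther back than shut.
Start: joints at [0.996, 0.477, 0.022, 1.555, -0.011, 1.109, -0.083], TCP at [0.304, -0.603, 0.25] pointing down, gripper open.
Joint ranges: [-2.96, 2.96], [-0.34, 2.1], [-1.41, 1.46], [0.24, 2.44], [-1.37, 4.51], [0.17, 1.92], [-2.96, 2.96]. Speed limits (rad/s): [2.39, 2.39, 3.14, 3.14, 3.14, 3.14, 3.14].

INTERFACE

Orientations are given as a unit quaternion [w, x, y, z].
In Python, from station import bot gives the robot as it stands.
- The arm moves only by the shell command python3 -m inch 'ROWS' [OPENING] [FORCE]. ROWS is JSON, a list of rows, each a list of 4 numbers: the shift along the tool's x, y, z in m, then the turn about the tool's z in degrees. A call has 1 to 12 rows; each row shifts and turns the commanded pose from where the row before left it, along the tool's axes as they then stand; what a row does not reach is not made up. A row lasts 1/10 s, in which the tool goes at most 50 mm and 8.59 degrees, less where a joint would pass 70% of its speed; a pose out of reach is approached as far as the arm can. A call is refused whole if a number of a shift passes 0.05 or a number of a turn 8.59, either way. A call with a gripper value outside its range is refused whole. OPENING is the finger opening in m, from 0 to 0.0854, set as the call begins (- or left out, the last holds). The fingers move at their own pace and stop on an object; FORCE is the grip in N (left out, the last holds). Time passes only in rows, so rows that do not move let the fingers close. It gives the time, the measured TCP pose, the force, the opening and the grip force at its end, in the units of the state.
- bot.get_obs(): the state, without advancing time (a new reading comes with each control period).
- bot.read_camera(name): name is "scene" or "top" or "wrist"; returns a dict with "color" (420x560x3 uint8, red, green, blue), "mtx" (3x3 intrinsics, pixels), "world_from_camera" (4x4, takes a point from camera to world coordinates); the wrist camera has in their place "hand_eye" (4x4, takes a point from camera to tool coordinates, whose origin is the TCP and whose axes are the flange's). Camera axes: x right, y up, looking along -z (the intrinsics and any distortion apply to the point x, -y, -z); pixel columns grow to the right and rows downward; lengths in m; the calibration is good to about 2 mm. A picture is of the moment at which its call begins: read the wrist's pose just before it. There is no depth.
- bot.hand_in(): hands the job in; it is judged then, once.
The state is a dict: "t": time; "q": joint angles; "joint_vel": joint speeds; "joint_torque": joint torques, N m; "eef_pos": TCP position; "tool_rot": TCP orientation; "contact_force": force on the tool from outside, world axes, zero at the start; "torque": the same for the moment, N m; "gripper_width": opening from 0.0 (shut) to 1.0 (fully open); "grasp_force": force on a finger pad.
Only numpy, scipy, OpenCV 4.12 (cv2) and the standard library are available. Lean on these libraries where they do the work, as an engineer would, in place of code of your own. Each camera call takes 0.05 s, during which the arm holds its last target. There are 200 camera calls.

TASK

One long ray has broken off the gilded sunburst on the modelling turntable. Gently push the turntable's square board round, keeping off the gilding, until the gap faces the middle of the blue tray of spare rays; then point down at the gap, holding your fingertips two or three centimetres above the middle of where the ray is missing for a good two seconds without touching. After that point in the same way at the spare ray that belongs there, the long gilded one; do not touch or shift any of the spare rays or knock over the paint.

Things in the scene. Friction and masses are not known exactly. Their poses are not given: they have to be found in the camera images.
- sunburst: flat gilded sunburst, 224 mm across, 24 mm high, screwed to the middle of the board: hub of 46 mm radius, 16 places for rays, long (72 mm) and short (46 mm) in turn; one long ray is missing, leaving a bare-wood stump. Turns with the board. Origin: centre of its underside, on the turning axis, 48 mm above the bench; x runs level from the centre through the middle of the gap, z up
- gap (a point): middle of the place of the missing ray, 76 mm from the sunburst's centre along its x axis, 58 mm above the bench, about level with the neighbouring rays' ridges; axes as the sunburst's
- board: square dark wooden turntable top, 240 mm wide, 18 mm thick, its underside 30 mm above the bench; below it only a round base (95 mm radius). Turns without limit either way about the upright axis through its centre, with light drag (some 1.3 N at 100 mm), and stops where left. Origin: centre of its underside; x, y parallel to its edges and to the sunburst's axes (the gap faces an edge's middle)
- spare_tray: open blue plastic tray, 180 by 130 mm, 28 mm high, walls and floor 3 mm, fixed to the bench beside the turntable, on its left or its right; holds the three spare rays. Origin: centre of its underside; x along its 180 mm side.
- ray_gilt_long: loose spare ray, gilded, 72 mm long: the one that belongs in the gap. A tapered bar 16 mm wide and 11 mm high at the root, 4 mm wide and 5 mm high at the tip, lying flat on the tray's floor. Origin: middle of its underside (3 mm above the bench); x along its length towards the tip, z up.
- ray_gilt_short: loose spare ray, gilded, 46 mm long, otherwise the same shape; origin and axes likewise. A bystander.
- ray_white_long: loose spare ray primed plain white, not gilded, 72 mm long, same shape; origin and axes likewise. A bystander.
- tool_tray: open black plastic tray with four carving tools in it, 180 by 130 mm, 28 mm high, fixed to the bench on the turntable's other side. Origin: centre of its underside. A bystander.
- paint_bottle: loose grey paint bottle with a red cap, 42 mm across and 90 mm high, beyond the turntable. Origin: centre of its underside. A bystander.
- paint_pot: loose white paint pot with a blue band, 56 mm across and 62 mm high, beyond the turntable. Origin: centre of its underside. A bystander.
There are look-alikes about, which are no part of the job. What is shaped like the ray_gilt_long but green or orange is not meant.

How it is judged:
On the way, in this order (a step that is already met when the one before it is completed fails the run):
1. the board is turned so that the gap faces the blue tray (the line from the centre through the gap passes within 70 mm of the tray's middle), at rest and let go (y of spare_tray in the frame of sunburst between -0.07 and 0.07 m and x of spare_tray in the frame of sunburst above 0.1 m and angular speed of board below 0.08 rad/s and contact force between each of the fingers, the arm and anything else below 0.3 N), for 0.2 s.
2. the tool point dwells above the gap, touching nothing, the gap still facing the tray (x of the grasp point in the frame of gap between -0.032 and 0.032 m and y of the grasp point in the frame of gap between -0.018 and 0.018 m and z of the grasp point in the frame of gap between 0.015 and 0.075 m and y of spare_tray in the frame of sunburst between -0.07 and 0.07 m and x of spare_tray in the frame of sunburst above 0.1 m and contact force between each of the fingers, the arm and anything else below 0.3 N), for 1.5 s.
3. the tool point dwells above the long gilded spare ray, touching nothing (x of the grasp point in the frame of ray_gilt_long between -0.032 and 0.032 m and y of the grasp point in the frame of ray_gilt_long between -0.018 and 0.018 m and z of the grasp point in the frame of ray_gilt_long between 0.015 and 0.075 m and contact force between each of the fingers, the arm and anything else below 0.3 N), for 1.5 s.
At the end, for the whole second after the job is handed in: gap facing the blue tray (line from centre through gap within 70 mm of its middle), board at rest, after 1.5 s untouched above the gap, then the long gilded spare (18 mm aside, 32 mm along, tool point 15 to 75 mm above); spares unmoved (6 mm), bottle and pot standing in place (30 mm) (y of spare_tray in the frame of sunburst between -0.07 and 0.07 m and x of spare_tray in the frame of sunburst above 0.1 m and angular speed of board below 0.08 rad/s and distance of each of ray_gilt_long, ray_gilt_short, ray_white_long from where it was at the start of the episode below 0.006 m and distance of each of paint_bottle, paint_pot from where it was at the start of the episode below 0.03 m and angle between each of paint_bottle, paint_pot's own z axis and vertical below 0.2 rad).
It fails at once if the robot touches the gilded sunburst (contact force between any of the fingers, the arm and sunburst above 0.5 N).
It fails at once if the board is shoved hard (over 25 N) or spun (contact force between any of the fingers, the arm and board above 25 N or angular speed of board above 3 rad/s).
It fails at once if a spare ray is touched, shifted or lifted (contact force between any of the fingers, the arm and ray_gilt_long above 0.5 N or contact force between any of the fingers, the arm and ray_gilt_short above 0.5 N or contact force between any of the fingers, the arm and ray_white_long above 0.5 N or distance of any of ray_gilt_long, ray_gilt_short, ray_white_long from where it was at the start of the episode above 0.01 m).
It fails at once if the paint bottle or pot is shoved away, lifted or knocked over (distance of any of paint_bottle, paint_pot from where it was at the start of the episode above 0.05 m or angle between any of paint_bottle, paint_pot's own z axis and vertical above 0.35 rad).
It also fails if it takes over 61 s, if anything falls off the work surface, if the arm or the gripper's body presses on something with over 40 N, if the wrist force passes 120 N, or if a joint passes its speed limit or range.

## Working session

There is one attempt and no reset: what is moved stays moved. The work goes in short steps, Python scripts to look and compute and a shell command to move; the robot and the scene stay as the last step left them, time stands still between calls to the robot, and variables do not carry over. Pictures are saved under pics/ and viewed, at most 10 in all, crops included, and the job is handed in when it is done.

```bash
mkdir -p pics
python3 - <<'E'
from station import bot
import cv2,numpy as np
o=bot.get_obs();print(o['t'],o['eef_pos'],o['tool_rot'],o['gripper_width'])
for n in("top","scene"):
    c=bot.read_camera(n);cv2.imwrite(f'pics/{n}0.png',c['color'][:,:,::-1])
    np.savez(f'{n}.npz',**c);print(n,c.keys(),c['mtx'].round(1).tolist(),c['world_from_camera'].round(3).tolist())
E
```

```text
0.0 [ 0.30347232 -0.6023052   0.24902374] [-8.74001595e-04  9.72892566e-01  2.31255735e-01 -2.77877723e-04] 0.9987357600721178
top dict_keys(['color', 'mtx', 'world_from_camera']) [[441.8, 0.0, 279.2], [0.0, 441.8, 211.5], [0.0, 0.0, 1.0]] [[-0.023, 0.995, -0.102, 0.483], [-1.0, -0.024, -0.005, 0.049], [-0.007, 0.102, 0.995, 1.163], [0.0, 0.0, 0.0, 1.0]]
scene dict_keys(['color', 'mtx', 'world_from_camera']) [[479.8, 0.0, 286.0], [0.0, 479.8, 214.7], [0.0, 0.0, 1.0]] [[-0.171, -0.834, 0.524, 1.227], [0.985, -0.143, 0.094, 0.152], [-0.004, 0.532, 0.847, 1.033], [0.0, 0.0, 0.0, 1.0]]
```

View pics/top0.png

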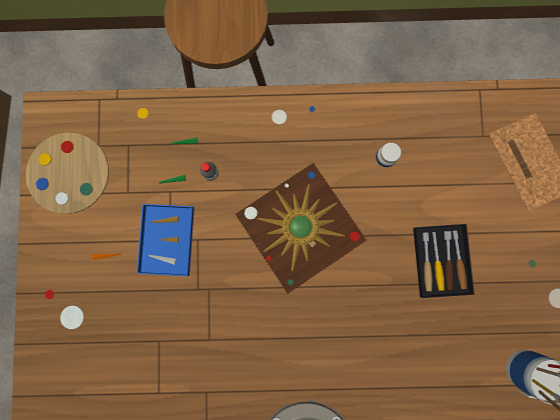

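View pics/scene0.png

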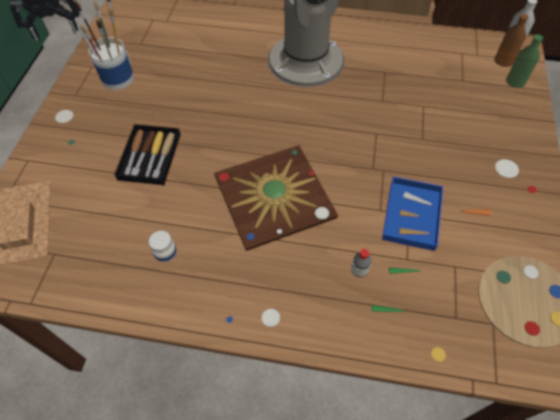

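```bash
cat > h.py <<'E'
import numpy as np,cv2
def ray(c,uv,z):
    T=c['world_from_camera'];K=c['mtx']
    d=np.linalg.inv(K)@[uv[0],uv[1],1];d=T[:3,:3]@(d*[1,-1,-1]);o=T[:3,3]
    return (o+d*(z-o[2])/d[2])
def big(m):
    cs,_=cv2.findContours(m.astype(np.uint8),cv2.RETR_EXTERNAL,cv2.CHAIN_APPROX_NONE);return max(cs,key=cv2.contourArea)
def board(c,box):
    h=cv2.cvtColor(c['color'],cv2.COLOR_RGB2HSV);x0,y0,x1,y1=box
    m=np.zeros(h.shape[:2],np.uint8);m[y0:y1,x0:x1]=(h[y0:y1,x0:x1,2]<95)*255
    m=cv2.morphologyEx(m,cv2.MORPH_OPEN,np.ones((3,3)));k=cv2.convexHull(big(m))
    return cv2.boxPoints(cv2.minAreaRect(k))
E
python3 - <<'E'
from h import *
for n,bb,tb in(("top",(225,155,375,300),(130,195,205,285)),("scene",(205,140,345,255),(375,170,450,255))):
    c=dict(np.load(n+'.npz'));b=board(c,bb)
    P=np.array([ray(c,p,.048) for p in b]);print(n,b.round().tolist(),P[:,:2].round(3).tolist(),'ctr',P.mean(0).round(3),'side',np.linalg.norm(np.diff(P,axis=0),axis=1).round(3))
    h=cv2.cvtColor(c['color'],cv2.COLOR_RGB2HSV);x0,y0,x1,y1=tb
    m=np.zeros(h.shape[:2],np.uint8);m[y0:y1,x0:x1]=cv2.inRange(h,(100,120,60),(125,255,255))[y0:y1,x0:x1]
    k=cv2.approxPolyDP(cv2.convexHull(big(m)),6,True)[:,0]
    Q=np.array([ray(c,p,.028) for p in k.astype(float)]);print('tray',Q[:,:2].round(3).tolist(),Q.mean(0).round(3))
    # rays: non-blue inside tray
    r=np.zeros_like(m);cv2.fillConvexPoly(r,cv2.convexHull(big(m)),255);r=cv2.erode(r,np.ones((7,7)))&~m
    n_,lab,st,ce=cv2.connectedComponentsWithStats(r)
    for i in range(1,n_):
        if st[i,4]>25:
            q=[ray(c,p,.01) for p in cv2.boxPoints(cv2.minAreaRect(np.argwhere(lab==i)[:,::-1].astype(np.float32)))]
            print('ray',ce[i].round(),st[i,4],ray(c,ce[i],.008).round(3),'hsv',h[lab==i].mean(0).round(),'len',max(np.linalg.norm(q[0]-q[1]),np.linalg.norm(q[1]-q[2])).round(3))
    for nm,p in dict(top=[('bottle',(209,172)),('pot',(389,155))],scene=[]).get(n,[]): print(nm,ray(c,p,.04).round(3))
c=np.load('top.npz')['color']
a=cv2.resize(c[155:300,225:375],None,fx=4,fy=4,interpolation=cv2.INTER_CUBIC);b=cv2.resize(c[195:285,130:200],None,fx=2.8,fy=2.8,interpolation=cv2.INTER_CUBIC)
o=np.zeros((580,800,3),np.uint8);o[:a.shape[0],:600]=a;o[:b.shape[0],602:602+b.shape[1]]=b
cv2.imwrite('pics/crop0.png',o[:,:,::-1])
E
```

```text
top [[261.0, 253.0], [340.0, 201.0], [367.0, 242.0], [288.0, 294.0]] [[0.494, 0.103], [0.622, -0.102], [0.516, -0.166], [0.391, 0.038]] ctr [ 0.506 -0.032  0.048] side [0.242 0.123 0.239]
tray [[0.628, 0.407], [0.614, 0.277], [0.442, 0.29], [0.45, 0.421]] [0.534 0.349 0.028]
ray [166. 220.] 119 [0.587 0.351 0.008] hsv [ 35. 140. 133.] len 0.071
ray [170. 239.] 77 [0.536 0.34  0.008] hsv [ 38. 140. 133.] len 0.047
ray [164. 259.] 119 [0.485 0.357 0.008] hsv [ 45.  33. 168.] len 0.073
bottle [0.705 0.233 0.04 ]
pot [ 0.738 -0.233  0.04 ]
scene [[214.0, 173.0], [301.0, 144.0], [328.0, 222.0], [241.0, 252.0]] [[0.525, -0.159], [0.39, 0.045], [0.621, 0.147], [0.735, -0.041]] ctr [ 0.568 -0.002  0.048] side [0.245 0.253 0.22 ]
tray [[0.447, 0.298], [0.456, 0.418], [0.641, 0.4], [0.631, 0.281]] [0.544 0.349 0.028]
ray [415. 198.] 171 [0.488 0.359 0.008] hsv [ 92.  41. 160.] len 0.075
ray [408. 214.] 108 [0.538 0.341 0.008] hsv [ 77.  74. 130.] len 0.048
ray [412. 231.] 176 [0.589 0.353 0.008] hsv [ 67.  77. 134.] len 0.074
```

View pics/crop0.png

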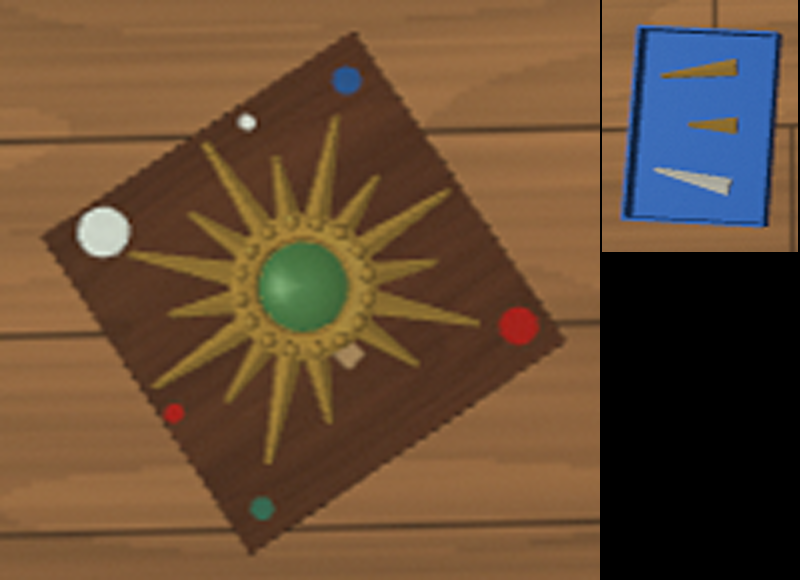

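The crop shows the bare stump at about px (312,243), so the gap faces the lower-right edge. Candidates for the spare ray in the top picture:
- gilt long (166,220), chosen
- gilt short (170,239)
- white (164,259)
- green (185,141) and (172,180)
- orange (105,256)

The chosen ray measures 71 mm and is gilded, and both views agree to 2 mm.

Run:
```python
from h import *
c=dict(np.load('top.npz'))
P=np.array([ray(c,p,.048)[:2] for p in [(314,162.8),(366.8,239.5),(287.5,293.3),(235.3,214.5)]])
C=P.mean(0);print(P.round(3),C.round(3),np.linalg.norm(P-np.roll(P,-1,0),axis=1).round(3))
g=(P[1]+P[2])/2-C;ga=np.degrees(np.arctan2(g[1],g[0]));t=np.array([.539,.349])-C
ta=np.degrees(np.arctan2(t[1],t[0]));print('gap',ga,'tray',ta,'turn',(ta-ga)%360-360)
# contact on lower-left edge near left corner, 20mm from corner, finger offset 16 mm outward
e=(P[2]-P[3]);e/=np.linalg.norm(e);n=(P[2]+P[3])/2-C;n/=np.linalg.norm(n)
for off in(.018,.05):
    f=P[3]+.025*e+off*n;r=f-C;print('finger',f.round(3),'rad',np.linalg.norm(r),'ang',np.degrees(np.arctan2(r[1],r[0])))
print('edge normal ang',np.degrees(np.arctan2(n[1],n[0])))
from station import bot
from scipy.spatial.transform import Rotation as R
q=bot.get_obs()['tool_rot'];print(R.from_quat(np.roll(q,-1)).as_matrix().round(3))
```

```text
[[ 0.721 -0.038]
 [ 0.521 -0.165]
 [ 0.392  0.038]
 [ 0.593  0.166]] [0.557 0.   ] [0.236 0.241 0.237 0.241]
gap -147.5479268435733 tray 92.92816728475286 turn -119.52390587167383
finger [0.562 0.167] rad 0.1672882020182176 ang 88.2804711754007
finger [0.545 0.194] rad 0.19462495548936273 ang 93.56432382938429
edge normal ang 122.34276385304518
[[ 0.893  0.45  -0.001]
 [ 0.45  -0.893  0.001]
 [-0.    -0.002 -1.   ]]
```

```bash
python3 -m inch '[[0,0,0,-7.97],[0,0,0,-7.97],[0,0,0,-7.97],[0,0,0,-7.97],[0,0,0,-7.97],[0,0,0,-7.97],[0,0,0,-7.97],[0,0,0,-7.97],[0,0,0,-7.97],[0,0,0,-7.97],[0,0,0,-7.97],[0,0,0,-7.97]]' 0
python3 -m inch '[[0.0227,0.0262,0,0],[0.0227,0.0262,0,0],[0.0227,0.0262,0,0],[0.0227,0.0262,0,0],[0.0227,0.0262,0,0],[0.0227,0.0262,0,0],[0.0227,0.0262,0,0],[0.0227,0.0262,0,0],[0.0227,0.0262,0,0],[0.0227,0.0262,0,0],[0.0227,0.0262,0,0],[0.0227,0.0262,0,0]]'
python3 -m inch '[[0.0227,0.0262,0,0],[0.0227,0.0262,0,0],[0.0227,0.0262,0,0],[0.0227,0.0262,0,0],[0.0227,0.0262,0,0],[0.0227,0.0262,0,0],[0.0227,0.0262,0,0],[0.0227,0.0262,0,0],[0.0227,0.0262,0,0],[0.0227,0.0262,0,0],[0.0227,0.0262,0,0],[0.0227,0.0262,0,0]]'
cat > s.py <<'E'
from station import bot
import numpy as np
from scipy.spatial.transform import Rotation as R
import sys
o=bot.get_obs();M=R.from_quat(np.roll(o['tool_rot'],-1)).as_matrix();p=np.array(o['eef_pos'])
print('t',o['t'],p.round(4),'yaw',np.degrees(np.arctan2(M[1,0],M[0,0])).round(1),'F',np.round(o['contact_force'],2),'q',np.round(o['q'],2))
if len(sys.argv)>3:print('tool shift',(M.T@(np.array(sys.argv[1:4],float)-p)).round(4))
print('from centre, tool axes',(M.T@(p-[.557,0,p[2]])).round(4))
E
python3 s.py .545 .194 .054
```

```text
t: 1.3
eef_pos: [0.3035, -0.6025, 0.2494]
tool_rot: [-0.0, 0.479, 0.878, 0.0]
contact_force: [-0.2, 0.5, -0.3]
gripper_width: 0.004
grasp_force: 0.0
t: 2.5
eef_pos: [0.4233, -0.203, 0.2498]
tool_rot: [-0.0, 0.482, 0.876, -0.0]
contact_force: [0.3, 0.6, 0.4]
gripper_width: -0.002
grasp_force: 0.0
t: 3.7
eef_pos: [0.5431, 0.1951, 0.2496]
tool_rot: [-0.0, 0.482, 0.876, -0.0]
contact_force: [0.5, 0.9, 0.7]
gripper_width: 0.001
grasp_force: 0.0
t 3.7 [0.5431 0.1951 0.2496] yaw 122.4 F [0.47 0.93 0.68] q [ 0.11  0.41 -0.73  1.76  0.3   1.09 -0.15]
tool shift [-0.0019  0.0012  0.1956]
from centre, tool axes [ 1.722e-01  9.270e-02 -1.000e-04]
```

```bash
python3 -m inch '[[0,0,0.036,0],[0,0,0.036,0],[0,0,0.036,0],[0,0,0.036,0],[0,0,0.03,0],[0,0,0.021,0],[0,0,0,0]]'
python3 -m inch '[[-0.008,0,0,0],[-0.008,0,0,0],[-0.005,0,0,0],[-0.005,0,0,0],[-0.004,0,0,0],[-0.004,0,0,0],[-0.004,0,0,0],[-0.003,0,0,0]]'
python3 s.py
python3 - <<'E'
from station import bot
import cv2
c=bot.read_camera('top');cv2.imwrite('pics/t1.png',cv2.resize(c['color'][140:300,190:380,::-1],None,fx=3,fy=3))
E
```

```text
t: 4.4
eef_pos: [0.5407, 0.1928, 0.0519]
tool_rot: [-0.002, 0.482, 0.876, -0.002]
contact_force: [0.7, -0.4, -0.6]
gripper_width: 0.002
grasp_force: 0.0
t: 5.2
eef_pos: [0.5651, 0.1612, 0.0552]
tool_rot: [-0.0, 0.481, 0.876, 0.002]
contact_force: [-1.0, 7.7, -3.2]
gripper_width: 0.001
grasp_force: 3.5
t 5.2 [0.5651 0.1612 0.0552] yaw 122.4 F [-0.95  7.74 -3.2 ] q [ 0.07  0.66 -0.6   1.88  0.52  0.76 -0.25]
from centre, tool axes [0.1318 0.0933 0.0005]
```

View pics/t1.png

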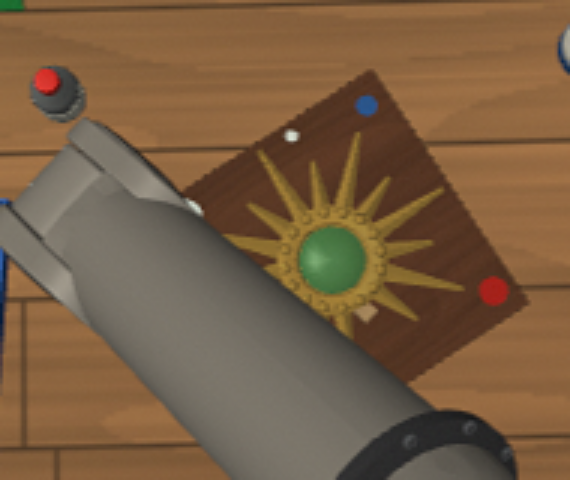

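Finger is on the board's edge at the planned spot (131 mm out, 93 mm along), clear of the gilding. Now the arc.

```bash
python3 -m inch '[[-0.0017,0.0022,0,1],[-0.0025,0.0033,0,1.5],[-0.0034,0.0045,0,2],[-0.0034,0.0045,0,2],[-0.0034,0.0045,0,2],[-0.0034,0.0045,0,2],[-0.0034,0.0045,0,2],[-0.0034,0.0045,0,2]]'; python3 s.py
```

```text
t: 6.05
eef_pos: [0.6054, 0.1538, 0.0552]
tool_rot: [-0.0, 0.589, 0.808, 0.001]
contact_force: [1.3, 5.1, -2.0]
gripper_width: 0.001
grasp_force: 2.5
t 6.05 [0.6054 0.1538 0.0552] yaw 107.9 F [ 1.27  5.15 -1.96] q [ 0.04  0.69 -0.53  1.79  0.47  0.79 -0.42]
from centre, tool axes [0.1316 0.0932 0.0005]
```

Force is 5 N and the finger's place on the board is unchanged. Continuing, slightly faster.

```bash
python3 -m inch '[[-0.0043,0.0056,0,2.5],[-0.0043,0.0056,0,2.5],[-0.0043,0.0056,0,2.5],[-0.0043,0.0056,0,2.5],[-0.0043,0.0056,0,2.5],[-0.0043,0.0056,0,2.5],[-0.0043,0.0056,0,2.5],[-0.0043,0.0056,0,2.5],[-0.0043,0.0056,0,2.5],[-0.0043,0.0056,0,2.5],[-0.0043,0.0056,0,2.5],[-0.0043,0.0056,0,2.5]]'; python3 s.py
```

```text
t: 7.25
eef_pos: [0.6763, 0.1073, 0.0553]
tool_rot: [-0.0, 0.778, 0.628, 0.002]
contact_force: [3.6, 4.2, -2.4]
gripper_width: 0.003
grasp_force: 2.7
t 7.25 [0.6763 0.1073 0.0553] yaw 77.8 F [ 3.62  4.23 -2.42] q [ 0.02  0.74 -0.4   1.64  0.36  0.83 -0.73]
from centre, tool axes [0.1301 0.094  0.0006]
```

```bash
python3 -m inch '[[-0.0042,0.0056,0,2.5],[-0.0042,0.0056,0,2.5],[-0.0042,0.0056,0,2.5],[-0.0042,0.0056,0,2.5],[-0.0042,0.0056,0,2.5],[-0.0042,0.0056,0,2.5],[-0.0042,0.0056,0,2.5],[-0.0042,0.0056,0,2.5],[-0.0042,0.0056,0,2.5],[-0.0042,0.0056,0,2.5],[-0.0042,0.0056,0,2.5],[-0.0042,0.0056,0,2.5]]'; python3 s.py
```

```text
t: 8.45
eef_pos: [0.7133, 0.031, 0.0552]
tool_rot: [0.0, 0.915, 0.404, 0.0]
contact_force: [4.4, 1.5, -0.4]
gripper_width: 0.001
grasp_force: 2.0
t 8.45 [0.7133 0.031  0.0552] yaw 47.7 F [ 4.37  1.48 -0.42] q [ 0.04  0.76 -0.27  1.57  0.24  0.85 -1.05]
from centre, tool axes [1.282e-01 9.470e-02 1.000e-04]
```

```bash
python3 -m inch '[[-0.0042,0.0056,0,2.5],[-0.0042,0.0056,0,2.5],[-0.0042,0.0056,0,2.5],[-0.0042,0.0056,0,2.5],[-0.0042,0.0056,0,2.5],[-0.0042,0.0056,0,2.5],[-0.0042,0.0056,0,2.5],[-0.0042,0.0056,0,2.5],[-0.0042,0.0056,0,2.5],[-0.0042,0.0056,0,2.5],[-0.0042,0.0056,0,2.5],[-0.0042,0.0056,0,2.5]]'; python3 s.py
python3 -m inch '[[-0.0042,0.0056,0,2.5],[-0.0042,0.0056,0,2.5],[-0.0034,0.0045,0,2],[-0.0034,0.0045,0,2],[-0.0025,0.0033,0,1.5],[-0.0017,0.0022,0,1],[-0.0017,0.0022,0,1],[0,0,0,0]]'; python3 s.py
python3 - <<'E'
from station import bot
import cv2
c=bot.read_camera('top');cv2.imwrite('pics/t2.png',cv2.resize(c['color'][140:300,140:380,::-1],None,fx=3,fy=3))
E
```

```text
t: 9.65
eef_pos: [0.7087, -0.0518, 0.055]
tool_rot: [0.0, 0.988, 0.154, 0.0]
contact_force: [1.1, 0.9, -0.2]
gripper_width: 0.0
grasp_force: 0.4
t 9.65 [ 0.7087 -0.0518  0.055 ] yaw 17.7 F [ 1.08  0.85 -0.16] q [ 0.08  0.74 -0.14  1.58  0.13  0.83 -1.37]
from centre, tool axes [0.1288 0.0955 0.    ]
t: 10.45
eef_pos: [0.6942, -0.0835, 0.055]
tool_rot: [0.0, 0.999, 0.046, -0.0]
contact_force: [-0.0, 1.7, -0.2]
gripper_width: -0.002
grasp_force: 0.1
t 10.45 [ 0.6942 -0.0835  0.055 ] yaw 5.3 F [-0.01  1.66 -0.17] q [ 0.09  0.72 -0.09  1.62  0.08  0.8  -1.51]
from centre, tool axes [ 0.1288  0.0959 -0.    ]
```

View pics/t2.png

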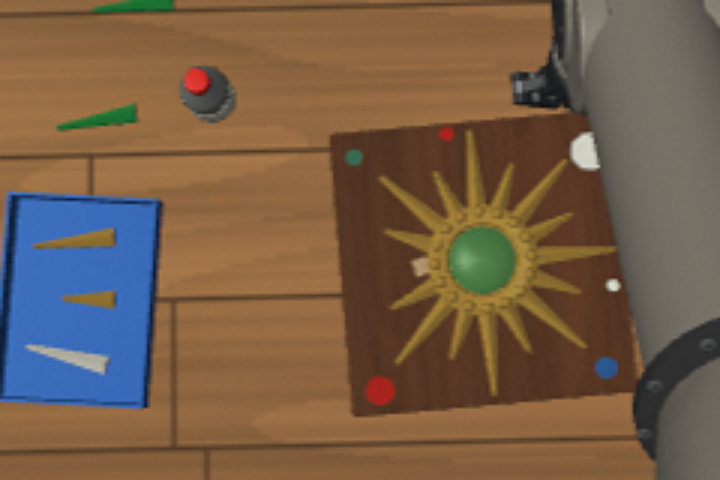

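The gap now faces the tray: a line from the hub (482,260) through the stump (421,267) meets the tray near its middle (83,300). Backing off.

```bash
python3 -m inch '[[0.005,0,0,0],[0.01,0,0,0],[0.02,0,0,0],[0.01,0,-0.02,0],[0,0,-0.03,0],[0,0,-0.04,0],[0,0,-0.04,0],[0,0,-0.03,0],[0,0,0,0],[0,0,0,0]]'
python3 - <<'E'
from h import *
from station import bot
c=bot.read_camera('top');np.savez('top2.npz',**c)
h=cv2.cvtColor(c['color'],cv2.COLOR_RGB2HSV)
# green dome centre, bare-wood stump
def cen(m,box):
    x0,y0,x1,y1=box;z=np.zeros_like(m);z[y0:y1,x0:x1]=m[y0:y1,x0:x1];n,l,s,ce=cv2.connectedComponentsWithStats(z);i=1+np.argmax(s[1:,4]);return ce[i],s[i,4]
d,_=cen(cv2.inRange(h,(45,70,50),(85,255,255)),(285,210,318,245))
s,a=cen(cv2.inRange(h,(8,40,140),(20,140,255)),(272,218,288,238))
print(d,s,a,ray(c,d,.075).round(4),ray(c,s,.056).round(4))
e=[ray(c,(140+x/3,140+y/3),.048) for x,y in[(331,135),(353,416)]];m=(e[0]+e[1])/2;E=e[0]-e[1]
n=np.array([-E[1],E[0]])/np.hypot(*E[:2]);ang=np.arctan2(n[1],n[0]);C=np.array([.557,0])
print('left edge',np.round(e,3),'normal deg',np.degrees(ang),'centre chk',(m[:2]-.12*n).round(4),'gap',(C+.076*n).round(4))
E
python3 s.py .553 .076 .102
```

```text
t: 11.5
eef_pos: [0.7401, -0.0785, 0.2158]
tool_rot: [0.0, 0.999, 0.047, 0.001]
contact_force: [-0.6, -0.1, -0.5]
gripper_width: -0.001
grasp_force: 0.0
[300.30107527 226.30645161] [279.92592593 228.25925926] 27 [0.5568 0.0026 0.075 ] [0.5544 0.0531 0.056 ]
left edge [[0.667 0.126 0.048]
 [0.43  0.112 0.048]] normal deg 93.48070508679263 centre chk [ 0.556  -0.0009] gap [0.5524 0.0759]
t 11.55 [ 0.7392 -0.0785  0.2142] yaw 5.4 F [-0.9   0.64  0.14] q [ 0.08  0.62 -0.09  1.39  0.06  1.13 -1.49]
tool shift [-0.1707 -0.1713  0.1124]
from centre, tool axes [ 0.174   0.0953 -0.0002]
```

```bash
python3 -m inch '[[-0.0214,-0.0214,0,0],[-0.0214,-0.0214,0,0],[-0.0214,-0.0214,0,0],[-0.0214,-0.0214,0,0],[-0.0214,-0.0214,0,0],[-0.0214,-0.0214,0,0],[-0.0214,-0.0214,0,0],[-0.0214,-0.0214,0,0],[0,0,0,0]]' >/dev/null; python3 -m inch '[[0,0,0.03,0],[0,0,0.03,0],[0,0,0.025,0],[0,0,0.017,0],[0,0,0.01,0],[0,0,0,0],[0,0,0,0]]'; python3 s.py .5525 .0765 .102
python3 - <<'E'
from station import bot
import cv2
c=bot.read_camera('wrist');cv2.imwrite('pics/w1.png',c['color'][:,:,::-1])
E
```

```text
t: 13.15
eef_pos: [0.5531, 0.0755, 0.1031]
tool_rot: [0.0, 0.999, 0.047, -0.0]
contact_force: [1.2, 0.4, 0.1]
gripper_width: 0.003
grasp_force: 0.0
t 13.15 [0.5531 0.0755 0.1031] yaw 5.4 F [1.23 0.4  0.08] q [-0.13  0.48 -0.14  1.95  0.1   0.72 -1.81]
tool shift [-0.0005 -0.0011  0.0011]
from centre, tool axes [ 0.0032 -0.0755 -0.    ]
```

View pics/w1.png

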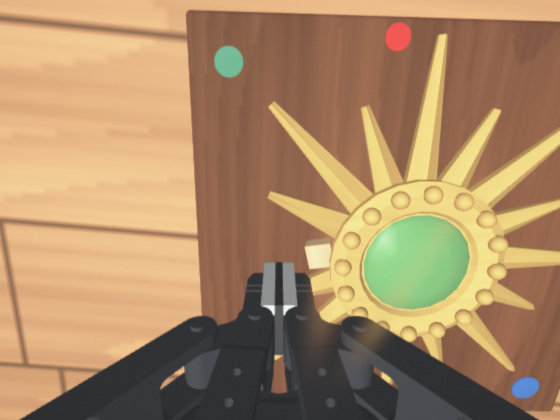

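Wrist view: the shut fingertips (280,268) hover just outboard of the stump (318,254), over the empty ray place. Holding 2.4 s.

```bash
python3 -m inch '[[0,0,0,0],[0,0,0,0],[0,0,0,0],[0,0,0,0],[0,0,0,0],[0,0,0,0],[0,0,0,0],[0,0,0,0],[0,0,0,0],[0,0,0,0],[0,0,0,0],[0,0,0,0]]' >/dev/null; python3 -m inch '[[0,0,0,0],[0,0,0,0],[0,0,0,0],[0,0,0,0],[0,0,0,0],[0,0,0,0],[0,0,0,0],[0,0,0,0],[0,0,0,0],[0,0,0,0],[0,0,0,0],[0,0,0,0]]' >/dev/null
python3 -m inch '[[0,0,-0.02,0],[0,0,-0.03,0],[0,0,-0.03,0],[0,0,-0.02,0],[0,0,0,0]]'; python3 s.py .588 .352 .062
```

```text
t: 16.1
eef_pos: [0.5546, 0.076, 0.2062]
tool_rot: [-0.0, 0.999, 0.047, 0.003]
contact_force: [0.0, -0.9, -0.4]
gripper_width: 0.002
grasp_force: 0.0
t 16.1 [0.5546 0.076  0.2062] yaw 5.4 F [ 0.01 -0.94 -0.42] q [-0.12  0.34 -0.16  1.88  0.07  0.93 -1.78]
tool shift [ 0.0583 -0.2715  0.1447]
from centre, tool axes [ 0.0047 -0.0759  0.0001]
```

```bash
python3 -m inch '[[0.0065,-0.0305,0,0],[0.0065,-0.0305,0,0],[0.0065,-0.0305,0,0],[0.0065,-0.0305,0,0],[0.0065,-0.0305,0,0],[0.0065,-0.0305,0,0],[0.0065,-0.0305,0,0],[0.0065,-0.0305,0,0],[0.0065,-0.0305,0,0],[0,0,0,0]]' >/dev/null; python3 -m inch '[[0,0,0.03,0],[0,0,0.03,0],[0,0,0.025,0],[0,0,0.015,0],[0,0,0,0]]'; python3 s.py .588 .354 .058
python3 - <<'E'
from station import bot
import cv2
c=bot.read_camera('wrist');cv2.imwrite('pics/w2.png',c['color'][:,:,::-1])
E
```

```text
t: 17.6
eef_pos: [0.5837, 0.3527, 0.1]
tool_rot: [0.002, 0.999, 0.047, -0.002]
contact_force: [0.5, -1.3, -0.7]
gripper_width: 0.003
grasp_force: 0.0
t 17.6 [0.5837 0.3527 0.1   ] yaw 5.4 F [ 0.49 -1.29 -0.7 ] q [-0.51  0.65 -0.19  1.64  0.15  0.87 -2.23]
tool shift [ 0.0045 -0.001   0.042 ]
from centre, tool axes [ 0.0596 -0.3487 -0.0013]
```

View pics/w2.png

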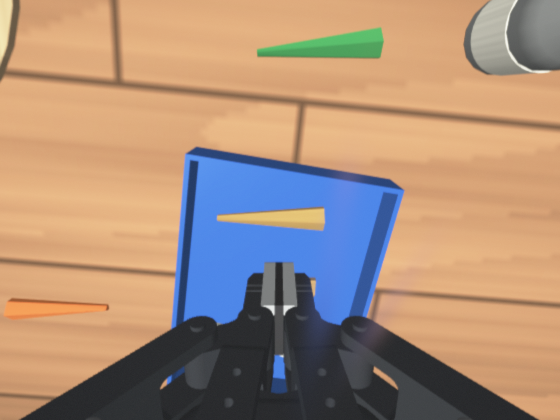

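The long gilded ray is at about px (272,218), just ahead of the fingertips (280,268). I'll cast it into the tool frame to check.

Run:
```python
from h import *
from station import bot
from scipy.spatial.transform import Rotation as R
o=bot.get_obs();c=bot.read_camera('wrist');T=np.eye(4);T[:3,:3]=R.from_quat(np.roll(o['tool_rot'],-1)).as_matrix();T[:3,3]=o['eef_pos']
c['world_from_camera']=T@c['hand_eye']
a,b=ray(c,(217,217),.005),ray(c,(325,219),.008);m=(a+b)/2;print(a.round(4),b.round(4),np.linalg.norm(a-b).round(4),m.round(4));m[2]=.058;print('shift',(T[:3,:3].T@(m-T[:3,3])).round(4))
```

```text
[0.5842 0.3949 0.005 ] [0.5908 0.3212 0.008 ] 0.074 [0.5875 0.358  0.0065]
shift [ 0.0032 -0.0042  0.044 ]
```

The ray measures 74 mm, which fits, and both views agree.

```bash
python3 -m inch '[[0.003,-0.003,0.015,0],[0,0,0.015,0],[0,0,0.01,0],[0,0,0.003,0],[0,0,0,0],[0,0,0,0],[0,0,0,0],[0,0,0,0],[0,0,0,0],[0,0,0,0],[0,0,0,0],[0,0,0,0]]'
python3 -m inch '[[0,0,0,0],[0,0,0,0],[0,0,0,0],[0,0,0,0],[0,0,0,0],[0,0,0,0],[0,0,0,0],[0,0,0,0],[0,0,0,0],[0,0,0,0],[0,0,0,0],[0,0,0,0]]'
python3 -m inch '[[0,0,0,0],[0,0,0,0],[0,0,0,0]]' >/dev/null
python3 - <<'E'
from station import bot
import cv2
cv2.imwrite('pics/t3.png',cv2.resize(bot.read_camera('scene')['color'][120:300,200:460,::-1],None,fx=2,fy=2))
E
```

```text
t: 18.9
eef_pos: [0.5879, 0.3576, 0.06]
tool_rot: [0.0, 0.999, 0.047, 0.0]
contact_force: [0.2, -0.9, -0.7]
gripper_width: 0.001
grasp_force: 0.0
t: 20.1
eef_pos: [0.5879, 0.3576, 0.06]
tool_rot: [-0.0, 0.999, 0.047, 0.0]
contact_force: [-0.0, 0.1, -0.4]
gripper_width: 0.003
grasp_force: 0.0
```

View pics/t3.png

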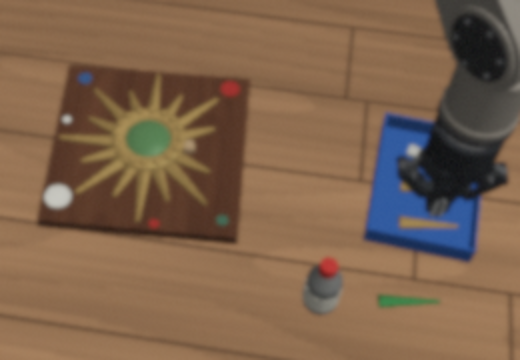

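The gap at (190,145) faces the tray, the fingertips are above the long gilded ray at (430,225), and the bottle is standing. Handing in.

```bash
python3 -m inch '[[0,0,0,0],[0,0,0,0],[0,0,0,0],[0,0,0,0]]' >/dev/null; python3 -c "
from station import bot
print(bot.hand_in())"
```

```text
the job is handed in; nothing more can be done
None
```

I turned the board until the gap faced the blue tray, pointed at the gap and then at the long gilded spare ray for over two seconds each without touching either, and handed the job in at about 21 s; no verdict came back.

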